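# Gauge the jaw gap of the notepad press

### The job

Lift the orange taper gauge up and off its hook, then slide its steel blade straight down into the slot between the two upright plates of the blue notepad press, gently, only until it drags snugly (about 5 newtons of push; never force it). Finish while still gripping the gauge upright at that depth: do not let go. Leave the other things on the table where they are.

Things in the scene. Friction and masses are not known exactly. Their poses are not given: they have to be found in the camera images.
- gauge: Taper gauge, 120 g, hanging upright, blade down. Origin: middle of the blade's lower end; z up, x thickness, y width. Steel blade z=0 to 90 mm, 26 mm wide, thickness growing evenly from 2.2 (end) to 9.4 mm. Orange handle z=90 to 150 mm, 34 mm wide (y), 14 mm thick (x), with a hole along x for the hook, 18 mm wide, z=116 to 142. Grip across the 34 mm width at z=105 to 120.
- stand: Fixed hook stand; origin on the table below the hanging gauge, whose axes are parallel to the stand's. Hook: 6 mm bar along x, centre 170 mm high, from a post at x=+70 mm (173 mm high) to x=-13, where it turns up. Base 12 mm high. To free the gauge raise it 10 to 18 mm (the end turns up 8 mm; at 20 mm the hole's lower edge meets the bar), then draw it 50 mm or more to the stand's -x.
- hook_tip (a point): Centre of the hook's turned-up end (6 mm thick), 177 mm above the table, 19 mm to -x of where the gauge hangs.
- press: Blue notepad binding press, fixed; origin: middle of its underside. Base 240 (x) by 130 (y) mm, 22 mm high. Two upright plates, 85 mm wide (y), faces square to x, with a slot between them that opens upward and is free down to 22 mm above the table. Lips flare out above the slot, to 123 mm high, 19 to 21 mm apart. The +x plate is rigid, the -x plate is the sprung jaw.
- slot (a point): Middle of the slot (within 1 mm) at its narrowest line, just under the lips, 110 mm above the table; axes as the press's. The rest gap is 3 to 5 mm, different each time and not told: the blade touches both plates when its end is 10 to 35 mm below this point. The plate pair floats freely 7 mm either way along x and centres itself on the blade; this point moves with it.
- jaw (a joint): How far the blade pushes the sprung jaw back, m: 0 at rest, at most 0.006. Spring 2500 N/m. 0.6 to 2.2 mm is snug, 1.4 mm ideal; over 3.4 mm is forced. Once both plates touch, each 12.5 mm of further depth adds 1 mm and about 4 N of downward drag.
- jar: Clear jar with red cap, 76 mm across, 110 mm high; bystander. Origin under its centre.
- mug: White mug, 80 mm across, 90 mm high; bystander. Origin under its centre.
- marker: White marker pen with blue cap lying flat, 130 mm long, 18 mm thick; bystander. Origin under its body, long axis x.
- stapler: Blue and black stapler, 140 by 36 by 44 mm; bystander. Origin under its centre.
- notepads: Stack of three notepads with a green spine, 150 by 110 by 33 mm; bystander. Origin under its centre.
- tub: Small open white tub, 72 mm across, 45 mm high; bystander. Origin under its centre.
Things that resemble listed ones, but are neither listed nor needed, are in the scene too. There is more than one size of the gauge; the job needs the smallest.

How it is judged (in metres and radians):
On the way, in this order (a step that is already met when the one before it is completed fails the run):
1. the gauge is gripped, clear of the hook (contact force between the fingers and gauge above 2 N and contact force between gauge and stand below 0.05 N and z of gauge in the frame of stand above 0.02 m and horizontal distance between gauge and hook_tip above 0.03 m), for 0.1 s.
2. the gripped blade's end is in the slot (z of gauge in the frame of slot below -0.003 m and x of gauge in the frame of slot between -0.006 and 0.006 m and y of gauge in the frame of slot between -0.027 and 0.027 m and contact force between the fingers and gauge above 2 N), for 0.05 s.
At the end, for the whole second after the job is handed in: The blade stands in the slot, upright within 0.15 rad, its end 12 to 80 mm below the slot's narrowest line and within 27 mm of its middle, at rest, the sprung jaw pushed back by 0.6 to 2.2 mm (snug), and the fingers still grip the gauge (value of joint jaw between 0.0006 and 0.0022 m and z of gauge in the frame of slot between -0.08 and -0.012 m and x of gauge in the frame of slot between -0.006 and 0.006 m and y of gauge in the frame of slot between -0.027 and 0.027 m and angle between gauge's own z axis and vertical below 0.15 rad and contact force between the fingers and gauge above 3 N and linear speed of gauge below 0.01 m/s); the arm keeps its last pose, push and grip.
It fails at once if the gauge is forced: the sprung jaw is pushed back more than 3.4 mm (value of joint jaw above 0.0034 m).
It fails at once if another thing on the table is moved by more than 30 mm (distance of any of jar, mug, marker, stapler, notepads, tub from where it was at the start of the episode above 0.03 m).
It also fails if it takes over 48 s, if anything falls off the work surface, if the arm or the gripper's body presses on something with over 40 N, if the wrist force passes 120 N, or if a joint passes its speed limit or range.

### The arm

A 7-joint arm with a two-finger parallel gripper is mounted at the origin on the work surface. World frame = base frame: x ahead of the robot, y to its left, z up, the work surface at z = 0. Lengths are in mm, angles in degrees, forces in N, time in s.
With the tool pointing down it reaches from about 400 to 900 mm from the base axis. Payload 5.6 kg.
Tool frame: the origin (TCP) lies midway between the tips of the shut fingers; the grasp point (between the pads) lies 19 mm behind it; z points along the fingers, y is the line along which they close (so a half turn about z gives the same grasp; the last joint's range is limited). The gripper opens to 92 mm and grips with 3 to 60 N. Pads are 20 mm wide; open, the fingers measure 128 mm over their backs; the gripper's body (75 mm by 189 mm) begins 69 mm behind the grasp point.
Start: joints at [67.38, 26.786, -0.665, 91.828, 0.344, 61.387, -3.226], TCP at [223.942, -610.212, 214.592] pointing down, gripper open.
Joint ranges: [-144.91, 144.91], [-17.63, 115.5], [-89.93, 88.59], [15.96, 139.68], [-74.01, 254.01], [8.47, 105.57], [-167.45, 167.45]. Speed limits (degrees/s): [147.25, 147.25, 180, 180, 180, 180, 180].

### API

Orientations are given as [roll, pitch, yaw] about the fixed x, y, z axes, in that order (R = Rz(yaw) Ry(pitch) Rx(roll)).
In Python, from cell import observe, capture, get_calibration, finish_job gives the robot as it stands. The module is installed in compiled form; this text tells all that it offers.
- The arm moves only by the tool play_rows, never from a script. Its argument "series" is a list of rows, each a list of 7 numbers: the shift along the tool's x, y, z normalised to -1 to 1, where 1 is 40 mm, then the turn, a rotation vector about the tool's x, y, z normalised to -1 to 1, where 1 is 360 degrees, then the closure, from 0 (fully open) to 1 (shut). In form: [[tx, ty, tz, wx, wy, wz, jaw], ...]. A call has 1 to 8 rows; each row shifts and turns the commanded pose from where the row before left it, along the tool's axes as they then stand; what a row does not reach is not made up. A row lasts 1/12 s, in which the tool goes at most 41.7 mm and 7.16 degrees, less where a joint would pass 70% of its speed; a pose out of reach is approached as far as the arm can. A call with a number of a shift or a turn outside -1 to 1 is refused whole. A call with a gripper value outside its range is refused whole. The fingers move at their own pace and stop on an object; "squeeze" is the grip in N (left out, the last holds). Time passes only in rows, so rows that do not move let the fingers close. It gives the time, the measured TCP pose, the force, the opening and the grip force at its end, in the units of the state.
- observe(): the state, without advancing time (a new reading comes with each control period).
- capture(name): name is "scene" or "side" or "wrist"; returns the picture (384x512x3 uint8, red, green, blue); there is no depth.
- get_calibration(name): a dict with "mtx" (3x3 intrinsics, pixels), "distortion" ([k1, k2, p1, p2, k3] as OpenCV has them; the pictures are not rectified), "extrinsics" (4x4, takes a point from camera to world coordinates). Camera axes: x right, y down, z forward; pixel columns grow to the right and rows downward; lengths in mm; the calibration is good to about 2 mm. A picture is of the moment at which its call begins: read the wrist's pose just before it. get_calibration takes no time and is no camera call; for the wrist camera it gives the pose at the moment of the call.
- finish_job(): hands the job in; it is judged then, once.
The state is a dict: "clock": time; "q": joint angles; "dq": joint speeds; "effort": joint torques, N m; "position": TCP position; "ee_rot": TCP orientation; "ft_force": force on the tool from outside, world axes, zero at the start; "wrist_torque": the same for the moment, N m; "opening": finger opening in mm; "gripper_force": force on a finger pad.
Only numpy, scipy, OpenCV 4.12 (cv2) and the standard library are available. Lean on these libraries where they do the work, as an engineer would, in place of code of your own. Each camera call takes 0.05 s, during which the arm holds its last target. There are 200 camera calls.

## Working session

There is one attempt and no reset: what is moved stays moved. The work goes in short steps, Python scripts to look and compute and a tool call to move; the robot and the scene stay as the last step left them, time stands still between calls to the robot, and variables do not carry over. Pictures are saved under pics/ and viewed, at most 10 in all, crops included, and the job is handed in when it is done.

Besides the shell and the picture viewer there is one more tool, called after "Call:" in YAML: its name, and indented under it one key for each argument. play_rows: Moves the arm, as the interface text tells. Its arguments: {"type":"object","properties":{"series":{"type":"array"},"squeeze":{"type":"number"}},"required":["series"]}

```bash
mkdir -p pics
python3 - <<'E'
from cell import *
import cv2, numpy as np
s=observe(); print(s)
for n in ("scene","side","wrist"):
    c=get_calibration(n); im=capture(n)
    cv2.imwrite(f"pics/{n}0.png",im[...,::-1])
    print(n,np.round(c["mtx"],1).tolist(),np.round(c["distortion"],4),np.round(c["extrinsics"],3).tolist())
a=cv2.imread("pics/scene0.png");b=cv2.imread("pics/side0.png")
cv2.imwrite("pics/a0.png",cv2.resize(a,(800,600)))
cv2.imwrite("pics/b0.png",cv2.resize(b,(800,600)))
E
```

```text
{'clock': 0.0, 'q': array([67.38023403, 26.83525027, -0.66491427, 91.88056785,  0.34596584,
       61.38506944, -3.22553377]), 'dq': array([-0.09470437, -0.01982195, -0.0409324 , -0.01663188, -0.03039229,
        0.05904444,  0.02506186]), 'effort': array([-5.87513623e-04, -5.20579433e+01, -1.25010734e-02, -2.43752986e+01,
       -5.65835601e-02,  1.70774502e-02,  1.61840744e-04]), 'position': array([ 223.70358608, -609.68203005,  213.6513914 ]), 'ee_rot': array([-1.79901438e+02,  8.82717818e-03,  2.01537666e+01]), 'ft_force': array([0.47113123, 0.09519657, 0.27027022]), 'wrist_torque': array([ 0.01435741, -0.06431157, -0.03684259]), 'gripper_force': 0.0, 'opening': 91.89333394032158}
scene [[367.3, 0.0, 256.6], [0.0, 367.3, 190.8], [0.0, 0.0, 1.0]] [0.0364 0.     0.     0.     0.    ] [[0.03, 0.849, -0.528, 1129.83], [1.0, -0.029, 0.01, 24.29], [-0.007, -0.528, -0.849, 1158.182], [0.0, 0.0, 0.0, 1.0]]
side [[375.0, 0.0, 259.2], [0.0, 375.0, 186.9], [0.0, 0.0, 1.0]] [-0.0943  0.      0.      0.      0.    ] [[-0.876, -0.266, 0.402, -72.798], [-0.482, 0.504, -0.717, 1070.71], [-0.012, -0.822, -0.569, 944.749], [0.0, 0.0, 0.0, 1.0]]
wrist [[271.0, 0.0, 258.9], [0.0, 271.0, 190.3], [0.0, 0.0, 1.0]] [-0.0154  0.      0.      0.      0.    ] [[0.344, -0.908, -0.241, 290.76], [-0.939, -0.333, -0.086, -584.961], [-0.002, 0.256, -0.967, 385.243], [0.0, 0.0, 0.0, 1.0]]
```

View pics/a0.png

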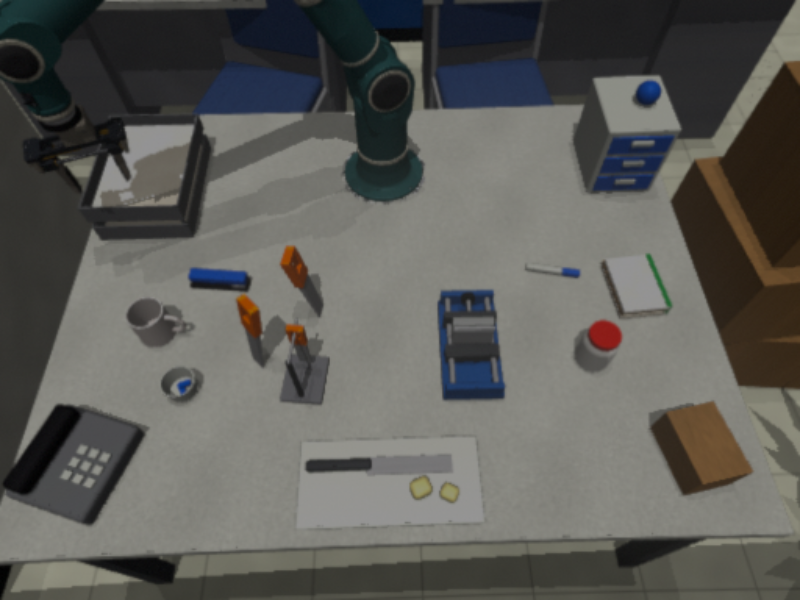

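View pics/b0.png

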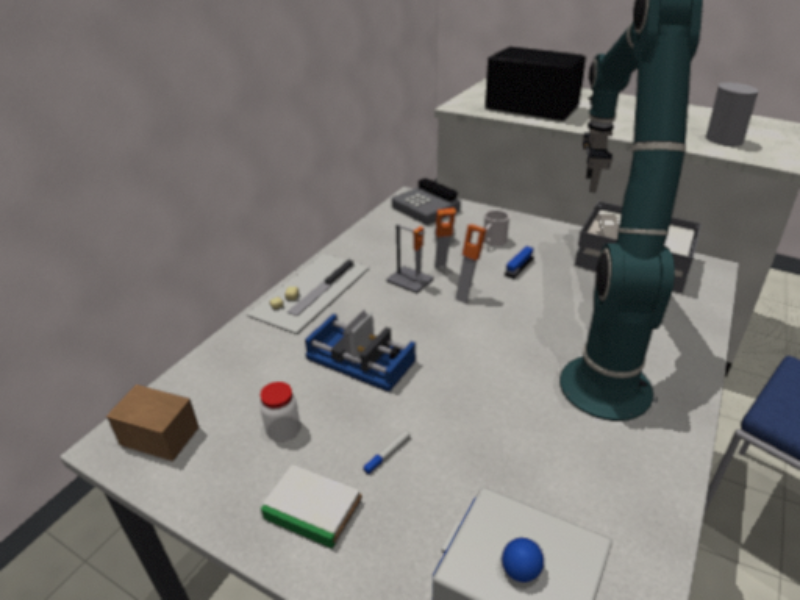

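The scene view shows the stand with the small gauge at about (297,335)/800-scale, two larger decoy gauges at (293,265) and (250,315), and the press at (470,345). In the side view the stand is at (412,255) and the press at (360,345).

```bash
cat > h.py <<'E'
from cell import *
import cv2, numpy as np
def ray(n,uv,c=None):
    c=c or get_calibration(n); p=cv2.undistortPoints(np.array([[uv]],float),c["mtx"],c["distortion"])[0,0]
    E=c["extrinsics"]; d=E[:3,:3]@[p[0],p[1],1]; return E[:3,3],d/np.linalg.norm(d)
def plane(n,uv,z,c=None):
    o,d=ray(n,uv,c); return o+d*(z-o[2])/d[2]
def tri(rs):
    A=sum(np.eye(3)-np.outer(d,d) for o,d in rs); b=sum((np.eye(3)-np.outer(d,d))@o for o,d in rs)
    x=np.linalg.solve(A,b); return x,[np.linalg.norm((np.eye(3)-np.outer(d,d))@(x-o)) for o,d in rs]
def proj(n,P,c=None):
    c=c or get_calibration(n); W=np.linalg.inv(c["extrinsics"]); r=cv2.Rodrigues(W[:3,:3])[0]
    return cv2.projectPoints(np.array(P,float).reshape(-1,1,3),r,W[:3,3],c["mtx"],c["distortion"])[0][:,0]
def blobs(im,lo,hi,amin=15):
    m=cv2.inRange(cv2.cvtColor(im,cv2.COLOR_BGR2HSV),lo,hi); n,l,s,c=cv2.connectedComponentsWithStats(m)
    return [(s[i].tolist(),c[i].round(1).tolist()) for i in range(1,n) if s[i,4]>amin],l
E
python3 - <<'E'
from h import *
a=cv2.imread("pics/scene0.png");b=cv2.imread("pics/side0.png")
t=[a[190:265,145:245],b[130:205,225:325],a[175:265,270:390],b[190:280,180:300]]
t=[cv2.resize(x,(400,300),interpolation=cv2.INTER_CUBIC) for x in t]
cv2.imwrite("pics/t1.png",np.vstack([np.hstack(t[:2]),np.hstack(t[2:])]))
for n,i in(("scene",a),("side",b)):
    print(n,"orange",blobs(i,(5,170,90),(18,255,255))[0]); print("blue",blobs(i,(105,150,40),(125,255,255),150)[0])
E
```

```text
scene orange [([180, 158, 9, 14, 77], [183.6, 164.1]), ([189, 168, 4, 8, 20], [190.8, 171.1]), ([152, 189, 13, 24, 150], [157.8, 199.1]), ([183, 208, 11, 6, 49], [187.9, 210.3])]
blue [([229, 0, 42, 18, 638], [251.2, 7.9]), ([408, 52, 15, 14, 164], [414.7, 58.6]), ([390, 87, 41, 11, 256], [409.4, 92.1]), ([385, 100, 39, 10, 211], [403.5, 104.5]), ([381, 112, 37, 9, 173], [398.4, 115.6]), ([121, 172, 36, 10, 271], [138.6, 176.6]), ([281, 195, 41, 57, 556], [298.6, 237.0])]
side orange [([280, 133, 12, 6, 47], [285.4, 135.3]), ([282, 142, 7, 4, 18], [285.0, 144.0]), ([297, 145, 13, 21, 123], [302.4, 156.1])]
blue [([196, 202, 69, 48, 894], [230.0, 229.7]), ([322, 345, 25, 27, 540], [334.2, 358.0])]
```

View pics/t1.png

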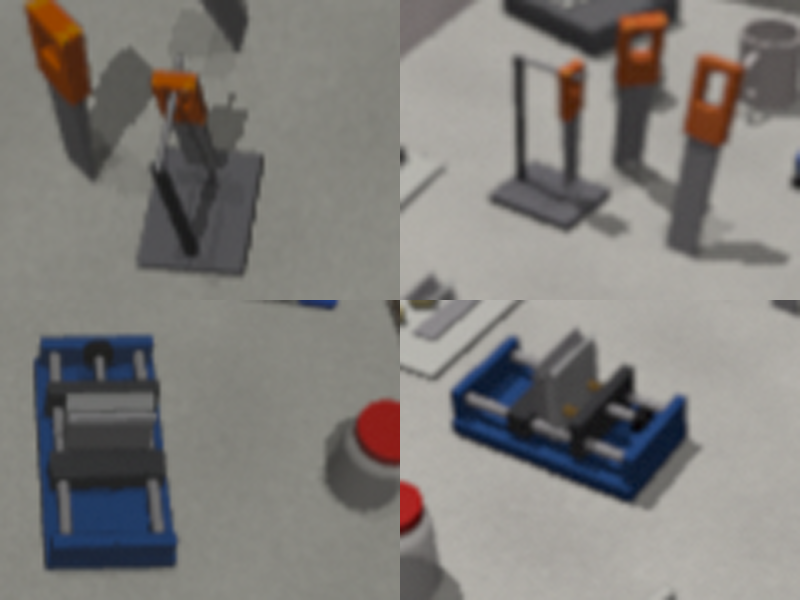

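The crops show the stand's base, its post toward the camera and the gauge on the robot side. The slot lies between the grey plates, under bright lips at about scene (303,207).

Run:
```python
from h import *
A=lambda x,y:(145+x/4,190+y/4); B=lambda x,y:(225+(x-400)/4,130+y/4)
C=lambda x,y:(270+x*.3,175+(y-300)*.3); D=lambda x,y:(180+(x-400)*.3,190+(y-300)*.3)
P=lambda *k:print(*[np.round(v,1) if not isinstance(v,str) else v for v in k])
T=lambda s,d:tri([ray("scene",s),ray("side",d)])
P("posttop",*T(A(160,165),B(518,58))); P("postbot",*T(A(192,250),B(521,178)))
P("handle",*T(A(180,97),B(572,90)))
P("handle plane170",plane("scene",A(180,97),175-0+0),plane("side",B(572,90),175))
for p in[(262,155),(245,268),(138,264)]:P("sb scene",plane("scene",A(*p),12))
for p in[(490,197),(570,224),(609,190),(530,163)]:P("sb side",plane("side",B(*p),12))
for p in[(47,567),(175,567)]:P("press front z0",plane("scene",C(*p),0))
for p in[(453,432),(630,498),(702,446)]:P("press z0 side",plane("side",D(*p),0))
# plates lips
for p in[(68,395),(155,393),(68,415),(155,412)]:P("lip scene",plane("scene",C(*p),123))
for p in[(540,362),(580,333),(556,370),(596,342)]:P("lip side",plane("side",D(*p),123))
```

```text
posttop [ 649.1 -180.6  169.3] [0.2 0.2]
postbot [ 650.6 -181.8   12.2] [1.6 1.6]
handle [ 580.7 -174.4  149.8] [1.5 1.5]
handle plane170 [ 595.6 -168.4  175. ] [ 559.6 -136.7  175. ]
sb scene [ 566.3 -125.8   12. ]
sb scene [ 669.1 -135.9   12. ]
sb scene [ 662.6 -224.4   12. ]
sb side [ 661.8 -133.3   12. ]
sb side [ 557.2 -127.9   12. ]
sb side [ 549.7 -208.5   12. ]
sb side [ 656.7 -217.    12. ]
press front z0 [666.1 122.4   0. ]
press front z0 [670.  250.3   0. ]
press z0 side [670.5 244.6   0. ]
press z0 side [437.6 241.3   0. ]
press z0 side [407.7 131.1   0. ]
lip scene [538.7 144.8 123. ]
lip scene [539.3 229.4 123. ]
lip scene [560.9 143.  123. ]
lip scene [560.3 227.  123. ]
lip side [559.5 216.  123. ]
lip side [549.1 151.8 123. ]
lip side [536.8 219.6 123. ]
lip side [524.9 157.6 123. ]
```

Run:
```python
from h import *
B=lambda x,y:(225+(x-400)/4,130+y/4); S=lambda x,y:(x*.64,y*.64)
T=lambda s,d:tri([ray("scene",s),ray("side",d)])
for n,s,d in[("d1base",S(258,364),B(628,163)),("d1top",S(246,299),B(645,18)),("d2base",S(315,315),B(686,248)),("d2top",S(293,251),B(719,60))]:
    print(n,*[np.round(v,1) for v in T(s,d)])
```

```text
d1base [ 566.8 -287.1   -2.9] [3.4 3.4]
d1top [ 534.5 -263.6  209.3] [2.7 2.7]
d2base [ 439.7 -168.6   -9.9] [4.5 4.5]
d2top [ 421.1 -183.7  219.2] [5. 5.]
```

Call:
play_rows:
  series:
    - [0, 0, -0.35, 0, 0, 0.0171, 0]
    - [0, 0, -0.35, 0, 0, 0.0171, 0]
    - [0, 0, -0.35, 0, 0, 0.0171, 0]
    - [0, 0, -0.35, 0, 0, 0.0171, 0]
    - [0.47, -0.68, 0, 0, 0, 0, 0.3]
    - [0.47, -0.68, 0, 0, 0, 0, 0.3]
    - [0.47, -0.68, 0, 0, 0, 0, 0.3]
    - [0.47, -0.68, 0, 0, 0, 0, 0.3]

```text
clock: 0.82
position: [308.0, -506.2, 270.3]
ee_rot: [-180.0, 0.0, -4.5]
ft_force: [1.4, 0.1, 0.0]
opening: 67.3
gripper_force: 0.0
```

Call:
play_rows:
  series:
    - [0.47, -0.68, 0, 0, 0, 0, 0.3]
    - [0.47, -0.68, 0, 0, 0, 0, 0.3]
    - [0.47, -0.68, 0, 0, 0, 0, 0.3]
    - [0.47, -0.68, 0, 0, 0, 0, 0.3]
    - [0.47, -0.68, 0, 0, 0, 0, 0.3]
    - [0.47, -0.68, 0, 0, 0, 0, 0.3]
    - [0.47, -0.68, 0, 0, 0, 0, 0.3]
    - [0.47, -0.68, 0, 0, 0, 0, 0.3]

```text
clock: 1.48
position: [474.9, -300.9, 270.5]
ee_rot: [-180.0, 0.0, -4.5]
ft_force: [0.6, -0.3, -0.6]
opening: 64.2
gripper_force: 0.0
```

Call:
play_rows:
  series:
    - [0.47, -0.68, 0, 0, 0, 0, 0.3]
    - [0.0, -0.68, 0, 0, 0, 0, 0.3]
    - [0, 0, 0, 0, 0, 0, 0.3]
    - [0, 0, 0, 0, 0, 0, 0.3]

```text
clock: 1.82
position: [497.6, -247.9, 270.4]
ee_rot: [-180.0, 0.0, -4.3]
ft_force: [0.1, -0.4, -0.7]
opening: 64.3
gripper_force: 0.0
```

Call:
play_rows:
  series:
    - [-0.1, -0.6, 0, 0, 0, 0, 0.3]
    - [-0.1, -0.6, 0, 0, 0, 0, 0.3]
    - [0, -0.6, 0, 0, 0, 0, 0.3]
    - [0, 0, 0, 0, 0, 0, 0.3]
    - [0, 0, 0, 0, 0, 0, 0.3]

```text
clock: 2.23
position: [494.7, -177.6, 270.7]
ee_rot: [180.0, -0.0, -4.4]
ft_force: [0.2, -0.4, 0.2]
opening: 64.8
gripper_force: 0.0
```

Run:
```python
from h import *
import json
c=get_calibration("wrist"); im=capture("wrist")[...,::-1]
cv2.imwrite("pics/w1.png",im); np.savez("w1.npz",**c)
print(np.round(c["extrinsics"],3).tolist())
print(blobs(im,(5,170,60),(18,255,255))[0])
for n,p in [("post",(649.1,-180.6,173)),("g",(579.3,-175.1,181)),("tip",(560.4,-173.6,180))]: print(n,proj("wrist",p,c))
cv2.imwrite("pics/w1v.png",cv2.resize(im,(800,600)))
```

```text
[[-0.078, -0.964, -0.255, 565.785], [-0.997, 0.075, 0.02, -182.749], [-0.0, 0.256, -0.967, 442.213], [0.0, 0.0, 0.0, 1.0]]
[([232, 93, 32, 17, 423], [247.2, 101.4]), ([263, 95, 6, 7, 19], [265.7, 97.3]), ([341, 173, 56, 41, 1156], [366.5, 194.3]), ([212, 177, 57, 55, 1152], [241.7, 203.2])]
post [[249.18159247  22.47405249]]
g [[249.48452384 104.31106259]]
tip [[249.6678873  125.40272294]]
```

View pics/w1v.png

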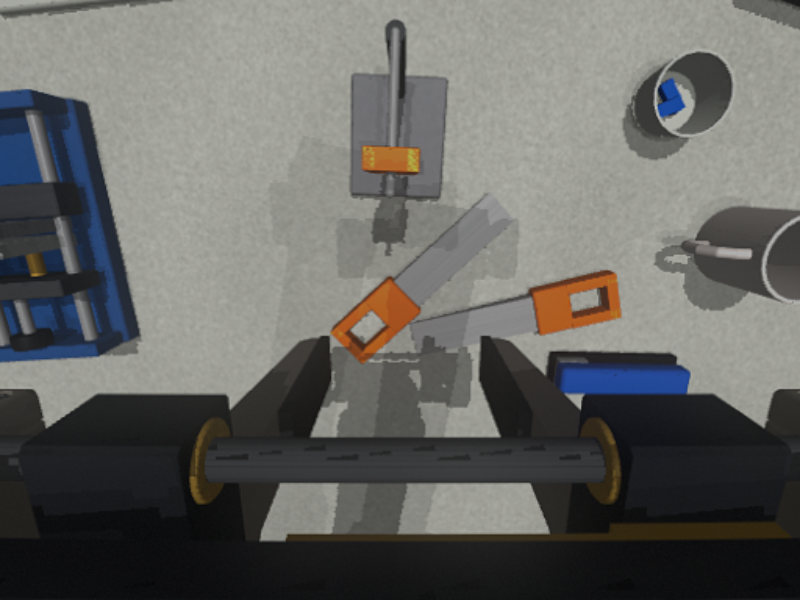

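The wrist view shows the hanging gauge (handle at 800-scale (391,159), as projected), the post top at (396,30) and the decoys at (375,320) and (590,300). The decoys look flat, which conflicts with my triangulation, so I'll check whether they moved.

```bash
python3 - <<'E'
from h import *
c=dict(np.load("w1.npz"))
for n in("scene","side"):
    im=capture(n)[...,::-1]; cv2.imwrite(f"pics/{n}1.png",im); print(n,blobs(im,(5,170,90),(18,255,255))[0])
for n,a,b,d in[("d1",(366.5,194.3),(158,199),(285,139)),("d2",(241.7,203.2),(185.5,166),(302.4,156)),("g",(250,102),(188,211),(268,152))]:
    r=[ray("wrist",a,c),ray("scene",b),ray("side",d)]
    print(n,*[np.round(v,1) for v in tri(r)], np.round(tri(r[1:])[0],1))
E
python3 - <<'E'
import cv2,numpy as np
a=cv2.imread("pics/scene1.png");b=cv2.imread("pics/side1.png")
t=[a[130:265,70:250],b[110:245,180:360]]
cv2.imwrite("pics/t2.png",np.hstack([cv2.resize(x,(400,300),interpolation=cv2.INTER_CUBIC) for x in t]))
E
```

```text
scene [([195, 185, 26, 22, 217], [207.1, 195.4]), ([138, 190, 24, 16, 246], [150.0, 197.6]), ([183, 208, 11, 11, 63], [188.8, 211.3])]
side [([308, 164, 11, 10, 64], [313.3, 168.5]), ([289, 186, 13, 13, 105], [294.8, 191.9])]
d1 [ 524.2 -268.2  189.8] [36.4 19.8 18.6] [ 543.5 -268.4  181.9]
d2 [ 443.9 -176.8  177.3] [42.6 26.5 21.7] [ 420.9 -190.2  173.3]
g [ 579.1 -175.9  156.5] [3.8 5.2 3.4] [ 576.7 -176.4  155.5]
```

View pics/t2.png

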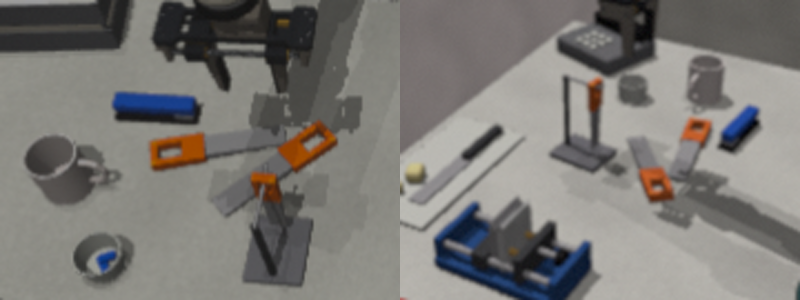

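The scene and side crops show both decoys have toppled flat by themselves, beside the stand. The hanging gauge, stand, mug, tub and stapler are in place. Next I'll refine the gauge pose.

Run:
```python
from h import *
c=dict(np.load("w1.npz")); im=cv2.imread("pics/w1.png")
hsv=cv2.cvtColor(im,cv2.COLOR_BGR2HSV); m=cv2.inRange(hsv,(5,150,60),(30,255,255)); m[130:]=0
cn=max(cv2.findContours(cv2.morphologyEx(m,cv2.MORPH_CLOSE,np.ones((3,3))),0,2)[0],key=cv2.contourArea)
r=cv2.minAreaRect(cn); print(r)
for p in cv2.boxPoints(r): print(np.round(plane("wrist",p,181,c),1))
print("v brightness col 240:",hsv[88:116,240].tolist())
for uv in [(249.5,93.5),(249.5,107)]: print(np.round(plane("wrist",uv,181,c),1))
print("posttop z173",[np.round(plane("wrist",(u*.64,v*.64),173,c),1) for u,v in[(396,28)]], "hooktip",np.round(plane("wrist",(389*.64,189*.64),180,c),1))
```

```text
((249.7537841796875, 101.6632080078125), (36.226646423339844, 16.28896141052246), 2.4895527362823486)
[ 576.5 -158.   181. ]
[ 590.6 -160.1  181. ]
[ 586.7 -192.9  181. ]
[ 572.5 -191.3  181. ]
v brightness col 240: [[120, 7, 111], [120, 2, 110], [150, 2, 110], [120, 5, 107], [109, 18, 111], [11, 110, 107], [16, 187, 181], [15, 186, 177], [15, 185, 176], [15, 185, 175], [15, 189, 175], [15, 188, 175], [15, 188, 175], [15, 191, 175], [15, 189, 175], [15, 190, 176], [15, 189, 175], [13, 194, 176], [13, 194, 176], [13, 195, 178], [12, 199, 179], [7, 129, 65], [9, 122, 69], [0, 8, 102], [120, 12, 110], [120, 7, 107], [130, 7, 107], [120, 7, 107]]
[ 588.7 -175.9  181. ]
[ 576.9 -174.9  181. ]
posttop z173 [array([ 652.4, -184.7,  173. ])] hooktip [ 564.5 -173.3  180. ]
```

Call:
play_rows:
  series:
    - [0.716, -0.073, 0, 0, 0, 0, 0.3]
    - [0.716, -0.073, 0, 0, 0, 0, 0.3]
    - [0.716, -0.073, 0, 0, 0, 0, 0.3]
    - [0, 0, 0.4, 0, 0, 0.0056, 0.3]
    - [0, 0, 0.4, 0, 0, 0, 0.3]
    - [0, 0, 0.4, 0, 0, 0, 0.3]
    - [0, 0, 0, 0, 0, 0, 0.3]
    - [0, 0, 0, 0, 0, 0, 0.3]

```text
clock: 3.05
position: [580.6, -176.5, 221.7]
ee_rot: [180.0, 0.1, -6.6]
ft_force: [0.4, -0.6, 0.2]
opening: 64.1
gripper_force: 0.0
```

Run:
```python
from h import *
c=get_calibration("wrist"); im=capture("wrist")[...,::-1]
cv2.imwrite("pics/w2v.png",cv2.resize(im,(800,600)))
s=observe();print(s["position"],s["ee_rot"],s["ft_force"]); print(proj("wrist",[[581,-175.5,181],[574,-175.5,181]],c)*800/512)
```

```text
[ 581.30219328 -176.38570429  222.86867621] [ 1.79981304e+02 -2.75146379e-03 -6.58108639e+00] [ 0.12667537 -0.76061005  0.71665792]
[[403.35173626 324.37560516]
 [404.87771066 336.79579844]]
```

View pics/w2v.png

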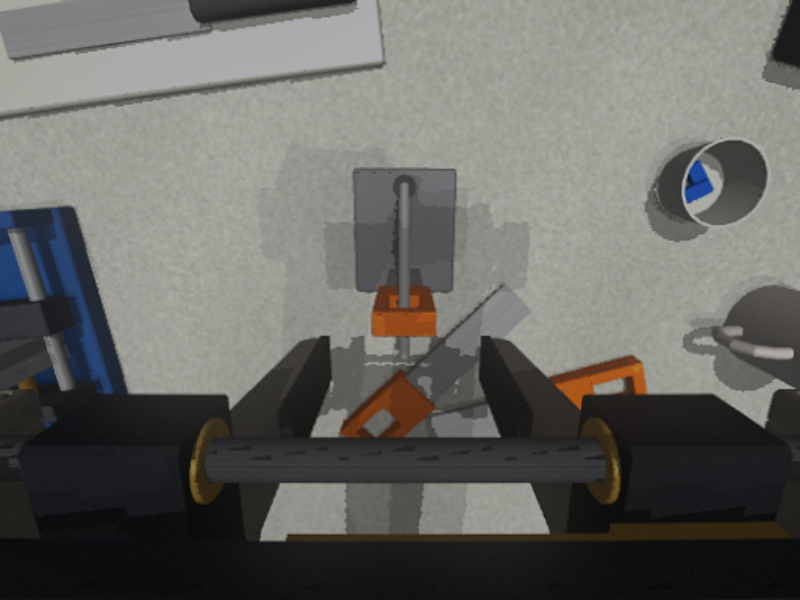

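The handle is centred between the fingers at (403,323), with the hook and post squared up to the tool. I'll descend and grip.

Call:
play_rows:
  series:
    - [0, 0, 0.7, 0, 0, 0, 0.3]
    - [0, 0, 0.7, 0, 0, 0, 0.3]
    - [0, 0, 0.7, 0, 0, 0, 0.3]
    - [0, 0, 0.38, 0, 0, 0, 0.3]
    - [0, 0, 0, 0, 0, 0, 0.3]
    - [0, 0, 0, 0, 0, 0, 0.3]

```text
clock: 3.6
position: [581.7, -175.7, 124.1]
ee_rot: [180.0, -0.0, -6.5]
ft_force: [-0.4, 0.1, 0.8]
opening: 64.2
gripper_force: 0.0
```

Call:
play_rows:
  series:
    - [0, 0, 0, 0, 0, 0, 0.55]
    - [0, 0, 0, 0, 0, 0, 0.6]
    - [0, 0, 0, 0, 0, 0, 0.7]
    - [0, 0, 0, 0, 0, 0, 0.8]
    - [0, 0, 0, 0, 0, 0, 1]
    - [0, 0, 0, 0, 0, 0, 1]
    - [0, 0, 0, 0, 0, 0, 1]
    - [0, 0, 0, 0, 0, 0, 1]
  squeeze: 25

```text
clock: 4.27
position: [581.6, -175.4, 124.1]
ee_rot: [180.0, -0.1, -6.5]
ft_force: [-1.1, -0.2, 5.6]
opening: 34.1
gripper_force: 25.0
```

Call:
play_rows:
  series:
    - [0, 0, -0.17, 0, 0, 0, 1]
    - [0, 0, -0.18, 0, 0, 0, 1]
    - [0, 0, 0, 0, 0, 0, 1]
    - [0, 0, 0, 0, 0, 0, 1]

```text
clock: 4.6
position: [581.5, -175.2, 137.8]
ee_rot: [180.0, -0.0, -6.5]
ft_force: [-0.8, 0.1, -0.7]
opening: 33.9
gripper_force: 25.0
```

Call:
play_rows:
  series:
    - [-0.3, 0, 0, 0, 0, 0, 1]
    - [-0.4, 0, 0, 0, 0, 0, 1]
    - [-0.4, 0, 0, 0, 0, 0, 1]
    - [-0.5, 0, 0, 0, 0, 0, 1]
    - [0, 0, 0, 0, 0, 0, 1]
    - [0, 0, 0, 0, 0, 0, 1]
    - [0, 0, 0, 0, 0, 0, 1]

```text
clock: 5.18
position: [518.3, -168.1, 137.5]
ee_rot: [180.0, -0.0, -6.5]
ft_force: [0.2, 1.1, -0.6]
opening: 33.9
gripper_force: 25.0
```

Call:
play_rows:
  series:
    - [0, 0, -0.8, 0, 0, 0, 1]
    - [0, 0, -0.9, 0, 0, 0, 1]
    - [0, 0, -0.9, 0, 0, 0, 1]
    - [0, 0, -0.4, 0, 0, 0, 1]
    - [-0.2, -0.5, 0, 0, 0, 0, 1]
    - [-0.22, -0.8, 0, 0, 0, 0, 1]
    - [-0.22, -0.8, 0, 0, 0, 0, 1]
    - [-0.22, -0.8, 0, 0, 0, 0, 1]

```text
clock: 5.85
position: [497.1, -47.5, 257.6]
ee_rot: [-180.0, -0.1, -6.5]
ft_force: [0.3, 0.5, -1.8]
opening: 33.9
gripper_force: 25.0
```

Call:
play_rows:
  series:
    - [-0.22, -0.8, 0, 0, 0, 0, 1]
    - [-0.22, -0.8, 0, 0, 0, 0, 1]
    - [-0.22, -0.8, 0, 0, 0, 0, 1]
    - [-0.22, -0.8, 0, 0, 0, 0, 1]
    - [-0.22, -0.8, 0, 0, 0, 0, 1]
    - [-0.2, -0.8, 0, 0, 0, 0, 1]
    - [0, -0.5, 0, 0, 0, 0, 1]
    - [0, 0, 0, 0, 0, 0, 1]

```text
clock: 6.52
position: [468.9, 173.6, 257.8]
ee_rot: [-179.8, -0.0, -6.0]
ft_force: [-0.2, 0.3, -1.5]
opening: 34.2
gripper_force: 25.0
```

Call:
play_rows:
  series:
    - [0, 0, 0, 0, 0, 0, 1]
    - [0, 0, 0, 0, 0, 0, 1]

```text
clock: 6.68
position: [469.4, 167.1, 257.2]
ee_rot: [180.0, 0.0, -6.5]
ft_force: [-0.2, -0.7, -0.6]
opening: 34.1
gripper_force: 25.0
```

Run:
```python
from h import *
c=get_calibration("wrist"); im=capture("wrist")[...,::-1]; np.savez("w3.npz",**c); cv2.imwrite("pics/w3.png",im)
cv2.imwrite("pics/w3v.png",cv2.resize(im,(800,600),interpolation=cv2.INTER_CUBIC))
s=observe();print(s["position"],s["ee_rot"],s["ft_force"])
```

```text
[469.36065225 166.59481324 257.18074869] [ 1.79969601e+02  1.18335296e-02 -6.58452522e+00] [ 0.0907639   0.56467379 -1.45211847]
```

View pics/w3v.png

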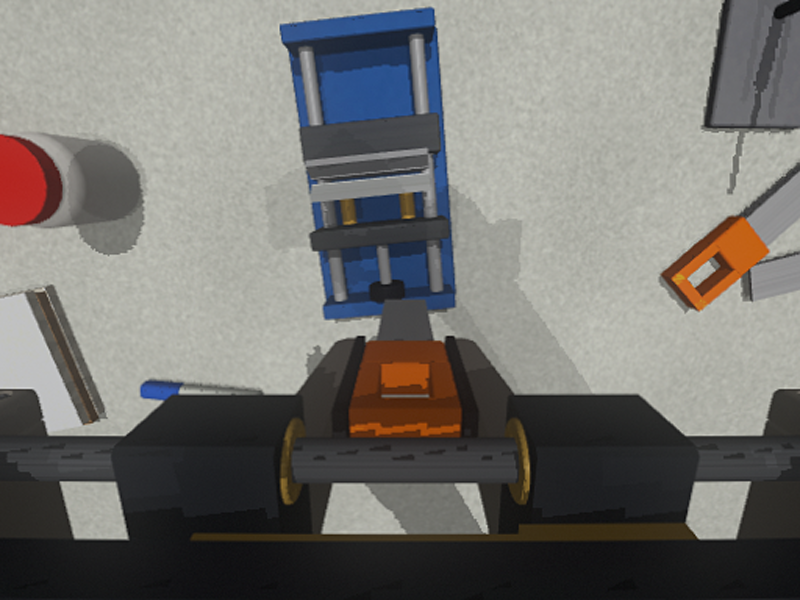

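The wrist view shows the slot between the two light lips, running from about (308,178) to (430,168) at 800-scale. Brass springs are on the near (-x) side, and the gauge is held straight.

Run:
```python
from h import *
im=cv2.imread("pics/w3.png"); g=cv2.cvtColor(im,cv2.COLOR_BGR2GRAY)
for u in(200,210,220,230,240,250,260,268): print(u,g[84:134,u].tolist())
cv2.imwrite("pics/w3c.png",cv2.resize(im[80:140,185:295],None,fx=7,fy=7,interpolation=cv2.INTER_NEAREST))
```

```text
200 [75, 73, 74, 74, 73, 74, 74, 75, 74, 72, 73, 74, 74, 75, 74, 72, 71, 66, 120, 140, 139, 140, 100, 78, 79, 80, 78, 81, 78, 79, 125, 63, 73, 78, 168, 143, 143, 142, 139, 140, 136, 138, 139, 138, 138, 107, 64, 68, 67, 76]
210 [72, 72, 70, 72, 68, 68, 72, 71, 70, 68, 68, 69, 68, 67, 68, 68, 62, 131, 137, 135, 139, 89, 67, 70, 78, 76, 78, 77, 77, 123, 54, 64, 80, 171, 137, 139, 139, 135, 139, 135, 136, 138, 138, 138, 115, 85, 88, 90, 89, 90]
220 [66, 65, 66, 66, 68, 67, 67, 65, 67, 66, 66, 67, 67, 66, 66, 62, 131, 135, 135, 137, 87, 74, 76, 76, 74, 76, 75, 76, 123, 53, 49, 64, 178, 137, 138, 137, 135, 137, 134, 136, 136, 137, 137, 113, 79, 79, 80, 79, 79, 79]
230 [69, 69, 71, 70, 72, 65, 65, 66, 65, 65, 65, 65, 65, 66, 60, 140, 135, 134, 137, 76, 73, 75, 74, 74, 74, 73, 75, 107, 50, 49, 64, 179, 136, 138, 136, 135, 137, 132, 134, 136, 137, 136, 94, 37, 41, 43, 43, 43, 43, 44]
240 [69, 71, 72, 72, 71, 69, 70, 69, 70, 70, 70, 70, 64, 61, 139, 135, 134, 136, 75, 72, 73, 74, 72, 74, 73, 73, 108, 50, 47, 63, 175, 136, 137, 136, 135, 137, 132, 135, 135, 137, 136, 86, 46, 50, 50, 51, 49, 50, 50, 50]
250 [73, 71, 73, 71, 69, 70, 71, 72, 70, 70, 71, 64, 60, 147, 142, 142, 144, 74, 68, 71, 80, 80, 80, 78, 94, 111, 50, 44, 62, 170, 137, 137, 136, 135, 137, 133, 135, 137, 137, 136, 86, 45, 51, 50, 50, 50, 49, 50, 50, 51]
260 [74, 73, 72, 72, 72, 72, 72, 70, 70, 72, 65, 61, 148, 142, 143, 145, 66, 71, 81, 81, 79, 80, 79, 96, 117, 50, 44, 64, 175, 142, 143, 142, 141, 142, 137, 145, 149, 151, 149, 120, 96, 85, 86, 86, 87, 88, 89, 90, 90, 90]
268 [77, 75, 74, 75, 74, 73, 71, 71, 72, 72, 67, 141, 143, 143, 145, 92, 80, 80, 81, 79, 81, 81, 81, 132, 51, 49, 63, 175, 143, 144, 142, 144, 142, 139, 144, 150, 150, 150, 121, 48, 53, 52, 53, 52, 51, 52, 53, 54, 56, 53]
```

View pics/w3c.png

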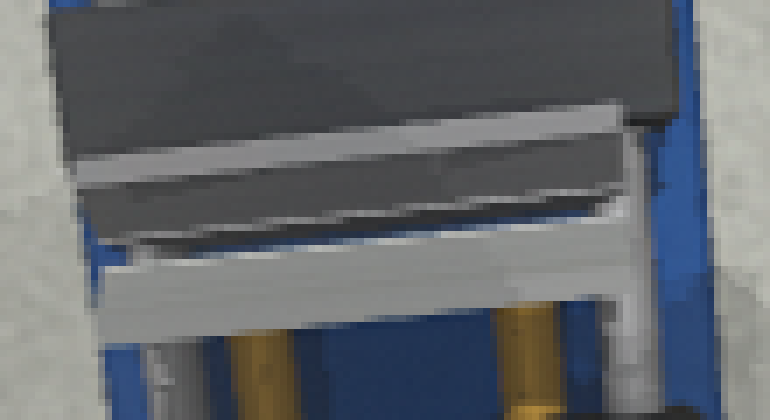

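The slot's dark gap runs from about px (200,116) to (268,109). The +x lip's top inner edge is at v≈103 and the -x lip's at v≈121 at u=230, and the lips span u 196 to 274.

Run:
```python
from h import *
c=dict(np.load("w3.npz"))
uu=np.array([200,210,220,230,240,250,260,268]);vv=np.array([116,115,114,113,112,111,110,109.])
P=np.array([plane("wrist",p,110,c) for p in zip(uu,vv)])
k=np.polyfit(P[:,1],P[:,0],1); print("yaw",-np.degrees(np.arctan(k[0])), "res",np.round(P[:,0]-np.polyval(k,P[:,1]),2))
e=[plane("wrist",p,123,c) for p in((196,105),(273.9,97))]; print("plate ends",np.round(e,1),np.linalg.norm(e[0]-e[1]))
ym=(e[0][1]+e[1][1])/2; print("slot mid",np.polyval(k,ym),ym)
print("gap", np.round(plane("wrist",(230,111.5),110,c)-plane("wrist",(230,114.7),110,c),1))
print("lip mid z123",np.round(plane("wrist",(230,112),123,c),1),np.round(plane("wrist",(230,113),110,c),1))
# blade of held gauge: end at bottom; width edges
im=cv2.imread("pics/w3.png"); print("gauge end expected",proj("wrist",[[469.4,166.9,257.2-93]],c), proj("wrist",[[469.4,166.9,257.2+57]],c))
g=cv2.cvtColor(im,cv2.COLOR_BGR2GRAY)
for v in(194,200,206,212): print(v,g[v,235:285].tolist())
print([g[184:220,258].tolist()])
```

```text
yaw -1.0095043272391195 res [ 0.05  0.02 -0.01 -0.03 -0.05 -0.06 -0.07  0.14]
plate ends [[562.2 225.1 123. ]
 [560.7 140.8 123. ]] 84.34277823586432
slot mid 550.0133511251058 182.97438059566846
gap [ 3.5 -0.5  0. ]
lip mid z123 [550.8 189.7 123. ] [550.1 191.1 110. ]
gauge end expected [[259.4403699  191.49274089]] [[259.98994455 273.45394433]]
194 [74, 75, 74, 74, 75, 74, 63, 55, 55, 55, 68, 73, 72, 71, 70, 72, 72, 71, 70, 71, 71, 71, 71, 71, 71, 70, 70, 70, 70, 71, 71, 71, 71, 70, 71, 72, 71, 69, 64, 62, 63, 62, 63, 63, 62, 64, 64, 63, 63, 62]
200 [71, 71, 69, 68, 69, 68, 70, 70, 70, 71, 71, 71, 71, 72, 70, 71, 71, 72, 70, 72, 71, 71, 70, 71, 71, 72, 70, 70, 71, 70, 70, 71, 70, 71, 70, 71, 71, 71, 73, 103, 114, 113, 115, 154, 156, 146, 148, 146, 143, 143]
206 [174, 172, 171, 174, 175, 176, 179, 165, 110, 67, 71, 71, 72, 71, 71, 71, 71, 72, 71, 71, 70, 72, 71, 70, 71, 71, 71, 71, 71, 70, 70, 71, 70, 72, 72, 71, 71, 71, 69, 66, 140, 164, 158, 158, 159, 161, 160, 162, 166, 150]
212 [183, 177, 172, 173, 175, 179, 164, 107, 67, 70, 71, 71, 71, 71, 71, 72, 71, 71, 72, 71, 71, 71, 71, 71, 70, 70, 71, 70, 69, 69, 69, 70, 71, 71, 71, 72, 72, 72, 72, 72, 68, 101, 153, 167, 162, 160, 158, 158, 159, 160]
[[35, 29, 30, 27, 28, 29, 40, 69, 71, 71, 71, 71, 72, 71, 70, 71, 71, 70, 70, 71, 71, 70, 70, 71, 70, 70, 72, 70, 71, 72, 71, 70, 71, 66, 62, 62]]
```

Call:
play_rows:
  series:
    - [0.652, -0.2125, 0, 0, 0, 0, 1]
    - [0.652, -0.2125, 0, 0, 0, 0, 1]
    - [0.652, -0.2125, 0, 0, 0, 0, 1]
    - [0, 0, 0.4, 0, 0, -0.0156, 1]
    - [0, 0, 0.4, 0, 0, 0, 1]
    - [0, 0, 0, 0, 0, 0, 1]
    - [0, 0, 0, 0, 0, 0, 1]
    - [0, 0, 0, 0, 0, 0, 1]

```text
clock: 7.4
position: [550.0, 183.5, 226.1]
ee_rot: [180.0, -0.1, -1.0]
ft_force: [0.8, 0.4, -1.4]
opening: 33.9
gripper_force: 25.0
```

Run:
```python
from h import *
F=[]
for i in range(3):
    capture("side"); s=observe(); F.append(s["ft_force"])
print(s["position"],s["ee_rot"],np.round(F,2).tolist())
c=get_calibration("wrist"); im=capture("wrist")[...,::-1]
print(proj("wrist",[[550,183,110],[550,183,130]],c))
cv2.imwrite("pics/w4v.png",cv2.resize(im[100:292,130:386],(800,600),interpolation=cv2.INTER_CUBIC))
```

```text
[550.0544066  184.15390059 226.62146255] [-1.79978256e+02 -1.17032162e-01 -9.03361940e-01] [[-0.17, 0.12, -1.54], [-0.05, -0.28, -1.51], [0.26, 0.08, -1.54]]
[[260.44074321 186.22196235]
 [260.52890113 190.8933443 ]]
```

View pics/w4v.png

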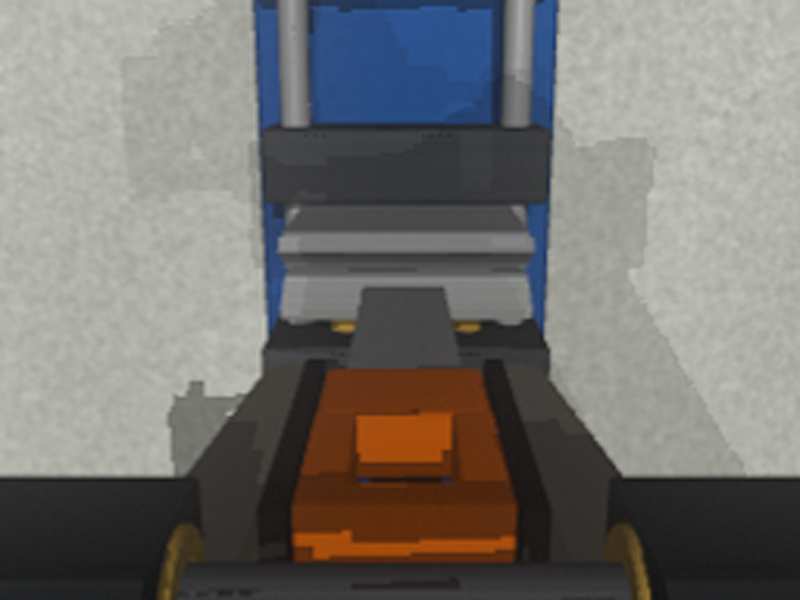

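The blade end at crop (403,290) is centred over the slot at (406,270), and the slot is parallel to the blade. I'll descend gently.

Call:
play_rows:
  series:
    - [0, 0, 0.2, 0, 0, 0, 1]
    - [0, 0, 0.2, 0, 0, 0, 1]
    - [0, 0, 0.15, 0, 0, 0, 1]
    - [0, 0, 0.15, 0, 0, 0, 1]
    - [0, 0, 0, 0, 0, 0, 1]
    - [0, 0, 0, 0, 0, 0, 1]

```text
clock: 8.1
position: [549.0, 184.0, 196.5]
ee_rot: [180.0, 0.1, -0.9]
ft_force: [-0.7, -0.5, -0.1]
opening: 33.7
gripper_force: 25.0
```

Call:
play_rows:
  series:
    - [0, 0, 0.07, 0, 0, 0, 1]
    - [0, 0, 0.07, 0, 0, 0, 1]
    - [0, 0, 0.07, 0, 0, 0, 1]
    - [0, 0, 0, 0, 0, 0, 1]
    - [0, 0, 0, 0, 0, 0, 1]

```text
clock: 8.52
position: [549.2, 184.1, 188.5]
ee_rot: [180.0, 0.1, -0.9]
ft_force: [-0.1, 0.6, -1.1]
opening: 34.1
gripper_force: 25.0
```

Call:
play_rows:
  series:
    - [0, 0, 0.05, 0, 0, 0, 1]
    - [0, 0, 0.05, 0, 0, 0, 1]
    - [0, 0, 0, 0, 0, 0, 1]

```text
clock: 8.77
position: [549.4, 184.1, 184.6]
ee_rot: [180.0, 0.0, -0.9]
ft_force: [-0.2, -0.4, -1.3]
opening: 33.8
gripper_force: 25.0
```

Call:
play_rows:
  series:
    - [0, 0, 0.05, 0, 0, 0, 1]
    - [0, 0, 0.05, 0, 0, 0, 1]
    - [0, 0, 0, 0, 0, 0, 1]

```text
clock: 9.02
position: [549.3, 184.1, 180.5]
ee_rot: [180.0, 0.0, -0.9]
ft_force: [-0.4, -0.7, -1.6]
opening: 33.9
gripper_force: 25.0
```

Call:
play_rows:
  series:
    - [0, 0, 0.04, 0, 0, 0, 1]
    - [0, 0, 0.04, 0, 0, 0, 1]
    - [0, 0, 0, 0, 0, 0, 1]

```text
clock: 9.27
position: [549.4, 184.2, 177.5]
ee_rot: [180.0, 0.0, -0.9]
ft_force: [0.7, 0.4, -1.9]
opening: 33.8
gripper_force: 25.0
```

```bash
cat > f.py <<'E'
from h import *
F=[];Z=[]
for i in range(6):
    capture("side"); s=observe(); F.append(s["ft_force"]); Z.append(s["position"])
print(np.mean(Z,0).round(2),s["ee_rot"].round(2),np.mean(F,0).round(2),np.std(F,0).round(2),s["clock"])
E
python3 f.py
```

```text
[549.34 184.22 177.56] [ 1.8e+02  2.0e-02 -8.7e-01] [ 0.49  0.22 -2.12] [0.4  0.67 0.38] 9.5667
```

Call:
play_rows:
  series:
    - [0, 0, 0.04, 0, 0, 0, 1]
    - [0, 0, 0.04, 0, 0, 0, 1]
    - [0, 0, 0, 0, 0, 0, 1]

```text
clock: 9.82
position: [549.6, 184.2, 174.5]
ee_rot: [-180.0, -0.0, -0.9]
ft_force: [0.1, -0.7, -1.1]
opening: 33.8
gripper_force: 25.0
```

```bash
python3 f.py
```

```text
[549.48 184.24 174.52] [ 1.8e+02  1.0e-02 -8.7e-01] [ 0.04  0.17 -1.09] [0.61 0.42 0.58] 10.1167
```

Call:
play_rows:
  series:
    - [0, 0, 0.04, 0, 0, 0, 1]
    - [0, 0, 0.04, 0, 0, 0, 1]
    - [0, 0, 0, 0, 0, 0, 1]

```text
clock: 10.37
position: [549.6, 184.2, 171.2]
ee_rot: [-180.0, -0.0, -0.9]
ft_force: [-0.1, -0.5, -0.9]
opening: 34.0
gripper_force: 25.0
```

```bash
python3 f.py
```

```text
[549.42 184.22 171.25] [ 1.8e+02  1.0e-02 -8.7e-01] [-0.1   0.23 -0.88] [0.43 0.53 0.74] 10.6667
```

Call:
play_rows:
  series:
    - [0, 0, 0.04, 0, 0, 0, 1]
    - [0, 0, 0.04, 0, 0, 0, 1]
    - [0, 0, 0, 0, 0, 0, 1]

```text
clock: 10.92
position: [549.6, 184.2, 168.1]
ee_rot: [180.0, -0.0, -0.9]
ft_force: [0.5, -0.8, 0.3]
opening: 33.7
gripper_force: 25.0
```

```bash
python3 f.py
```

```text
[549.45 184.23 168.06] [ 1.8e+02  1.0e-02 -8.7e-01] [0.03 0.25 0.01] [0.43 0.34 0.52] 11.2167
```

Call:
play_rows:
  series:
    - [0, 0, 0.04, 0, 0, 0, 1]
    - [0, 0, 0.04, 0, 0, 0, 1]
    - [0, 0, 0, 0, 0, 0, 1]

```text
clock: 11.47
position: [549.6, 184.2, 164.9]
ee_rot: [-180.0, -0.0, -0.9]
ft_force: [0.3, 0.6, 1.2]
opening: 33.8
gripper_force: 25.0
```

```bash
python3 f.py
```

```text
[549.45 184.21 164.86] [ 1.8e+02  1.0e-02 -8.7e-01] [-0.3  -0.13  0.82] [0.34 0.48 0.65] 11.7667
```

Call:
play_rows:
  series:
    - [0, 0, 0.04, 0, 0, 0, 1]
    - [0, 0, 0.04, 0, 0, 0, 1]
    - [0, 0, 0.04, 0, 0, 0, 1]
    - [0, 0, 0, 0, 0, 0, 1]

```text
clock: 12.1
position: [549.5, 184.2, 160.0]
ee_rot: [-180.0, 0.0, -0.9]
ft_force: [0.3, 1.5, 1.4]
opening: 33.5
gripper_force: 25.0
```

```bash
python3 f.py
```

```text
[549.37 184.23 160.  ] [ 1.8e+02  2.0e-02 -8.7e-01] [-0.29  0.54  1.77] [0.52 0.56 0.55] 12.4
```

Call:
play_rows:
  series:
    - [0, 0, 0.04, 0, 0, 0, 1]
    - [0, 0, 0.04, 0, 0, 0, 1]
    - [0, 0, 0, 0, 0, 0, 1]

```text
clock: 12.65
position: [549.6, 184.2, 156.9]
ee_rot: [-180.0, -0.0, -0.9]
ft_force: [-1.2, 0.5, 2.8]
opening: 34.1
gripper_force: 25.0
```

```bash
python3 f.py
```

```text
[549.48 184.24 156.91] [-1.8e+02  1.0e-02 -8.7e-01] [-0.14  0.19  2.55] [0.9  0.31 0.37] 12.95
```

Call:
play_rows:
  series:
    - [0, 0, 0.03, 0, 0, 0, 1]
    - [0, 0, 0, 0, 0, 0, 1]
    - [0, 0, 0, 0, 0, 0, 1]

```text
clock: 13.2
position: [549.6, 184.2, 155.8]
ee_rot: [-180.0, -0.0, -0.9]
ft_force: [0.5, -0.2, 4.5]
opening: 33.6
gripper_force: 25.0
```

```bash
python3 f.py
python3 - <<'E'
from h import *
im=capture("wrist")[...,::-1]; cv2.imwrite("pics/w5.png",im)
for f in("w3","w5"):
    m=cv2.inRange(cv2.cvtColor(cv2.imread(f"pics/{f}.png"),cv2.COLOR_BGR2HSV),(5,150,50),(20,255,255)); m[:,:200]=0;m[:,320:]=0;m[:205]=0
    ys,xs=np.nonzero(m); print(f,xs.min(),xs.max(),ys.min(),ys.max(),len(xs),xs.mean(),ys.mean())
cv2.imwrite("pics/w5v.png",cv2.resize(im[100:292,130:386],(800,600),interpolation=cv2.INTER_CUBIC))
E
```

```text
[549.54 184.24 155.8 ] [-180.     -0.     -0.87] [-0.24  0.33  3.94] [0.4  0.45 0.22] 13.5
w3 200 319 218 345 3906 259.0883256528418 251.4237071172555
w5 200 313 219 345 3935 258.29428208386275 252.49987293519695
```

View pics/w5v.png

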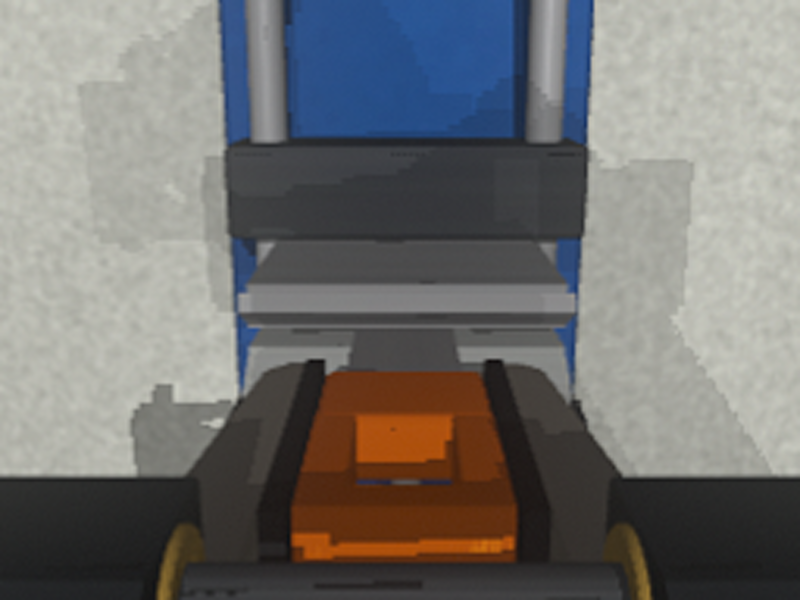

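The gauge sits upright in the slot and hasn't slipped: the handle is at the same pixels as before. Net drag is about 5.4 N and the depth implies about 1.4 mm of jaw travel, so it's snug and I'm handing in.

```bash
python3 -c "
from cell import *
print(finish_job())"
```

```text
the job is handed in; nothing more can be done
None
```

I handed the job in with the smallest gauge still gripped upright in the press slot at about 5 N of drag. I estimate the jaw is pushed back about 1.4 mm (the ideal), worked out from force and depth rather than read directly. The two larger spare gauges toppled flat beside the stand early in the run, with no contact from the arm that I could see, and no verdict was shown.

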